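# Feed the wax ring blanks

## Task

Slide the clear cover of the wax box toward the robot until it is fully open (press down on its rubber pad and pull), take every short wax blank out of the box and load them one by one into the sloped feed lane at its upper end, so that they slide down upright and queue against the stop at its foot. Then slide the cover fully shut again. Leave the steel block in the box, and leave everything else on the bench where it is.

Things in the scene. Friction and masses are not known exactly. Their poses are not given: they have to be found in the camera images.
- wax_box: Low wooden box fixed to the bench. Origin: on the bench under the centre of its well; x points away from the robot, along the cover's travel. Well: x -72 to 72, y -127 to 127 mm, smooth metal floor 8 mm up (a blank pressed on top and drawn slides on it), walls 40 mm high. From x -72 to -240 mm a solid deck, 40 mm high, over which the cover parks. Both long sides have a rail (y 135 to 139 mm) up to 48 mm.
- cover (a joint): Slide of the clear plastic cover, a flat plate 160 x 262 x 4 mm without handle, top 44 mm above the bench: 0 = fully shut over the well, 0.160 m = fully open, slid toward the robot (box -x) over the deck. Moves against about 1 N, however hard it is pressed, and stays where left. May start a little ajar.
- cover_pad (a point): Centre of the black rubber pad (24 x 100 mm, long side along box y) on the cover's top face, 60 mm beyond the cover's centre (box +x); moves with the cover. At the height of the cover's top.
- lane: Fixed aluminium trough sloping down 0.42 rad along its x (away from the robot). Origin: centre of its floor surface, 95 mm above the bench; z square to the floor. Inside: x -145 (upper end, 8 mm lip) to +145 mm (30 mm high stop), 38 mm wide, side walls 14 mm high, 3 mm thick. Beyond the stop a machine head, 110 mm high. Slippery: a blank let go slides down by itself.
- blank1_mid (a point): Centre, half-way up, of a green wax ring blank: a short round tube slice, 32 mm diameter, 26 mm tall, with a 10 mm bore, about 22 g; z is its axis, upright at the start on the floor of the box's well. Four to six of these six blanks are present.
- blank2_mid (a point): Centre, half-way up, of a green wax ring blank: a short round tube slice, 32 mm diameter, 26 mm tall, with a 10 mm bore, about 22 g; z is its axis, upright at the start on the floor of the box's well. Four to six of these six blanks are present.
- blank3_mid (a point): Centre, half-way up, of a green wax ring blank: a short round tube slice, 32 mm diameter, 26 mm tall, with a 10 mm bore, about 22 g; z is its axis, upright at the start on the floor of the box's well. Four to six of these six blanks are present.
- blank4_mid (a point): Centre, half-way up, of a green wax ring blank: a short round tube slice, 32 mm diameter, 26 mm tall, with a 10 mm bore, about 22 g; z is its axis, upright at the start on the floor of the box's well. Four to six of these six blanks are present.
- blank5_mid (a point): Centre, half-way up, of a green wax ring blank: a short round tube slice, 32 mm diameter, 26 mm tall, with a 10 mm bore, about 22 g; z is its axis, upright at the start on the floor of the box's well. Four to six of these six blanks are present.
- blank6_mid (a point): Centre, half-way up, of a green wax ring blank: a short round tube slice, 32 mm diameter, 26 mm tall, with a 10 mm bore, about 22 g; z is its axis, upright at the start on the floor of the box's well. Four to six of these six blanks are present.
- bench_block_mid (a point): Centre of a small square steel block, 36 x 36 x 16 mm, 0.16 kg, lying among the blanks in the box; it stays in the box.
- bottle_mid (a point): Centre of an amber bottle, 60 mm diameter, 130 mm tall, standing on the bench; not to be moved.
- offcut_mid (a point): Centre of a long wax offcut standing on the bench outside the box, 32 mm diameter, 75 mm tall; not to be moved.
- tin_mid (a point): Centre of a closed round steel tin, 72 mm diameter, 28 mm tall, on the bench; not to be moved.
- driver: Screwdriver with a wooden handle, 170 mm long, lying on the bench along its x axis, between the box and the lane; origin about its middle, at bench level; not to be moved.

How it is judged:
By the outcome, as a careful person would: the job done as asked, in the order asked, and still so for the second after the job is handed in, with the robot touching nothing.
Of blank1, blank2, blank3, blank4, blank5, blank6 only 4 to 6 are there at a start; the rules pass over those that are not, and their reading is None.
At some moment in a run one of blank1, blank2, blank3, blank4, blank5, blank6 may be knocked a few centimetres aside while the robot is not near it.
It also fails if it takes over 210 s, if anything falls off the work surface, if the arm or the gripper's body presses on something with over 40 N, if the wrist force passes 120 N, or if a joint passes its speed limit or range.

## Robot

A 6-joint arm with a two-finger parallel gripper is mounted at the origin on the work surface. World frame = base frame: x ahead of the robot, y to its left, z up, the work surface at z = 0. Lengths are in mm, angles in degrees, forces in N, time in s.
With the tool pointing down it reaches from about 325 to 925 mm from the base axis. Payload 3.1 kg.
Tool frame: the origin (TCP) lies at the very end of the fingers, on their centre line; the grasp point (between the pads) lies grasp_offset behind it (grasp_offset is the distance from the TCP to the grasp point, in mm); z points along the fingers, y is the line along which they close (so a half turn about z gives the same grasp; the last joint's range is limited). The gripper opens to 85 mm and grips with 20 to 120 N. Pads are 22 mm wide; open, the fingers measure 114 mm over their backs; the gripper's body (76 mm by 85 mm) begins 54 mm behind the grasp point. The pads swing forward as they close: fully open they stand 13 mm farther back than shut.
Start: joints at [-82.403, 12.427, 92.441, -0, 75.132, -6.429], TCP at [151.497, -606.373, 231.3] pointing down, gripper open.
Joint ranges: [-157.48, 157.48], [-44.54, 120.13], [17.64, 146.25], [-64.5, 244.5], [7.68, 150.69], [-147.95, 147.95]. Speed limits (degrees/s): [159.86, 159.86, 180, 180, 180, 180].

## Interface

Orientations are given as [roll, pitch, yaw] about the fixed x, y, z axes, in that order (R = Rz(yaw) Ry(pitch) Rx(roll)).
In Python, from station import * gives the robot as it stands. Calls block until the motion is done:
- goto(position, orientation): joint-space move of the TCP to a pose.
- move_l(position, attitude=None, speed=150): straight line of the TCP; attitude=None keeps the orientation; speed is the mean speed in mm/s.
- move_j(angles): joint-space move.
- grip(opening, squeeze=None): finger opening in mm; squeeze is the grip in N (None keeps the last); returns when the fingers have stopped.
- wait(seconds).
- solve_ik(position, orientation): joint angles nearest the present ones, or None.
- get_obs(): the state.
- get_image(name): name is "side" or "top" or "wrist"; returns the picture (400x640x3 uint8, red, green, blue); there is no depth.
- get_calibration(name): a dict with "fx", "fy", "cx", "cy" (pixels), "R" (3x3) and "t" (3): a world point X has camera coordinates R X + t; the wrist camera has in their place "mount" (4x4, takes a point from camera to tool coordinates, whose origin is the TCP and whose axes are the flange's). Camera axes: x right, y down, z forward; pixel columns grow to the right and rows downward; lengths in mm; the calibration is good to about 2 mm. A picture is of the moment at which its call begins: read the wrist's pose just before it. get_calibration takes no time and is no camera call.
A pose or a line that the arm cannot do raises Unreachable and nothing moves.
- sign_off(): hands the job in; it is judged then, once.
Trained networks look in the newest picture that a camera, given by its name, has taken for a name from the list of things; names that differ only in an ending like _2 or _b are one class to them, and where a whole thing is asked for, a point or a joint stands for the part that bears it (a point fixed in the world has none). Each returns a list of dicts, best first, with "score" (0 to 1); they miss things now and then, are a little off and sometimes report something else, mostly with a low value. They report only what shows in the picture. A call takes as long as a camera call.
- spot_in(name, camera): "extent" ([centre column, centre row, width, height] in pixels, round what is visible of it).
- regions_of(name, camera): "region" (400x640 bool, what is visible of it) and "extent" ([centre column, centre row, width, height] in pixels, round what is visible of it).
The state is a dict: "t": time; "joint_pos": joint angles; "qvel": joint speeds; "effort": joint torques, N m; "tcp_pos": TCP position; "ee_rot": TCP orientation; "wrist_force": force on the tool from outside, world axes, zero at the start; "moment": the same for the moment, N m; "grip_width": finger opening in mm; "grip_force": force on a finger pad.
Only numpy, scipy, OpenCV 4.12 (cv2) and the standard library are available. Lean on these libraries where they do the work, as an engineer would, in place of code of your own. Each camera call takes 0.05 s, during which the arm holds its last target. There are 200 camera calls.

## Working session

There is one attempt and no reset: what is moved stays moved. The work goes in short steps, each a Python script; the robot and the scene stay as the last script left them, time stands still between calls to the robot, and variables do not carry over. Pictures are saved under pics/ and viewed, at most 15 in all, crops included, and the job is handed in when it is done.

```bash
mkdir -p pics; ls; python3 - <<'E'
from station import *
import cv2
for n in("top","side"):
    im=get_image(n); cv2.imwrite(f"pics/{n}0.png",im[:,:,::-1])
    c=get_calibration(n); print(n,c)
    for k in ["blank1_mid","bench_block_mid","bottle_mid","offcut_mid","tin_mid","driver","wax_box","cover","cover_pad","lane"]:
        print(k,[(round(d["score"],2),[int(v) for v in d["extent"]]) for d in spot_in(k,n)][:8])
o=get_obs();print(o); print(get_calibration("wrist"))
try: print(grasp_offset)
except Exception as e: print(e)
E
```

```text
pics
top {'fx': 461.6909548603378, 'fy': 461.6909548603378, 'cx': 318.49404915706623, 'cy': 197.59006123304744, 'R': array([[ 0.02230291, -0.99953004,  0.02103065],
       [-0.98977104, -0.02504031, -0.14045021],
       [ 0.14091082, -0.01768308, -0.98986436]]), 't': array([ -27.08877481,  605.73751509, 1543.09947131])}
blank1_mid []
bench_block_mid []
bottle_mid [(0.8, [170, 208, 24, 20]), (0.15, [314, 211, 9, 49])]
offcut_mid [(0.45, [308, 164, 9, 11])]
tin_mid [(0.91, [466, 239, 13, 21])]
driver [(0.71, [314, 211, 6, 46])]
wax_box [(0.7, [243, 243, 87, 95])]
cover [(0.95, [245, 222, 77, 43])]
cover_pad [(0.84, [245, 223, 78, 48])]
lane [(0.77, [375, 219, 24, 84])]
side {'fx': 478.55391757901236, 'fy': 478.55391757901236, 'cx': 320.56628065252, 'cy': 194.8355130018708, 'R': array([[ 0.99416276, -0.10726711, -0.01158316],
       [-0.07723678, -0.6326263 , -0.77059616],
       [ 0.07533181,  0.76699266, -0.63721847]]), 't': array([-604.81724916,  136.27069363, 1382.50814328])}
blank1_mid []
bench_block_mid []
bottle_mid [(0.59, [292, 122, 19, 35])]
offcut_mid [(0.79, [359, 208, 15, 2
[... 678 characters left out ...]
-1.79999241e+02,  7.47764139e-04,  1.40263154e+01]), 'wrist_force': array([-0.88649209, -1.2372017 ,  0.57314761]), 'moment': array([-0.02450734,  0.01483303,  0.01592788]), 'grip_force': 0.0, 'grip_width': 85.55051818230238}
{'fx': 356.06690357849425, 'fy': 356.06690357849425, 'cx': 317.08008112980804, 'cy': 196.71350472423654, 'mount': array([[ 4.51109467e-04, -9.61252437e-01, -2.75669274e-01,
         7.06759466e+01],
       [ 9.99999898e-01,  4.35778603e-04,  1.16865317e-04,
        -2.12388223e-01],
       [ 7.79370059e-06, -2.75669299e-01,  9.61252536e-01,
        -1.43124448e+02],
       [ 0.00000000e+00,  0.00000000e+00,  0.00000000e+00,
         1.00000000e+00]])}
18.700000000000003
```

```bash
python3 - <<'E'
import cv2
a=cv2.imread("pics/top0.png")[130:330,140:500]; b=cv2.imread("pics/side0.png")[90:400,180:440]
a=cv2.resize(a,None,fx=2.2,fy=2.2,interpolation=cv2.INTER_CUBIC)
b=cv2.resize(b,None,fx=1.9,fy=1.9,interpolation=cv2.INTER_CUBIC)
cv2.imwrite("pics/topc.png",a);cv2.imwrite("pics/sidec.png",b)
E
```

```text
(no output)
```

View pics/topc.png

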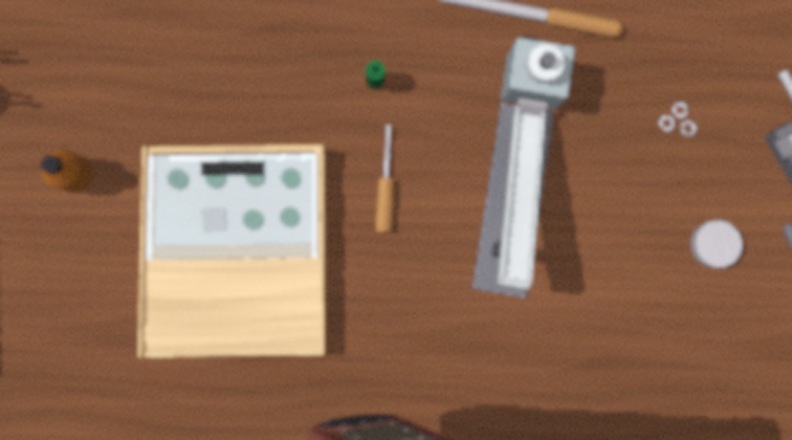

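View pics/sidec.png

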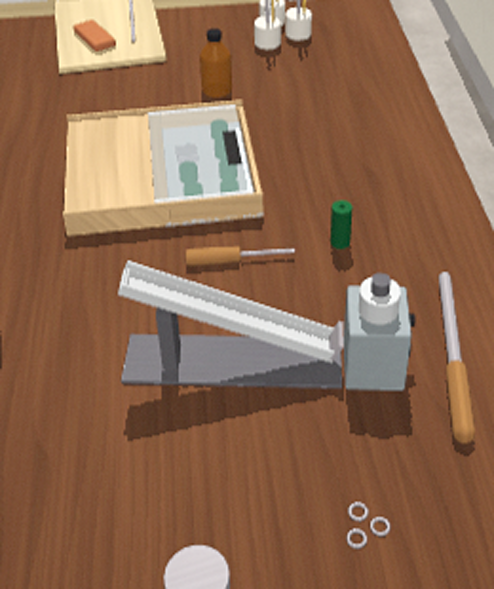

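```bash
cat > h.py <<'E'
from station import *
import numpy as np, cv2
from scipy.spatial.transform import Rotation as Ro
def cam(name,o=None):
    c=get_calibration(name); K=np.array([[c["fx"],0,c["cx"]],[0,c["fy"],c["cy"]],[0,0,1]])
    if name!="wrist": R,t=np.array(c["R"]),np.array(c["t"])
    else:
        M=np.array(c["mount"]);T=np.eye(4);T[:3,:3]=Ro.from_euler("xyz",o["ee_rot"],degrees=True).as_matrix();T[:3,3]=o["tcp_pos"]
        W=np.linalg.inv(T@M);R,t=W[:3,:3],W[:3,3]
    return K,R,t
def p2w(C,uv,z):
    K,R,t=C; d=R.T@np.linalg.inv(K)@np.array([uv[0],uv[1],1.]); c=-R.T@t
    return c+d*(z-c[2])/d[2]
def w2p(C,X):
    K,R,t=C; p=K@(R@np.asarray(X,float)+t); return p[:2]/p[2]
def shot(name,fn=None,scale=1):
    o=get_obs(); im=get_image(name)
    if fn: cv2.imwrite("pics/"+fn,im[:,:,::-1])
    return im,cam(name,o)
E
python3 - <<'E'
from h import *
C=cam("top")
f=lambda u,v:(140+u/2.2,130+v/2.2)
for n,p,z in [("TL",(141,147),44),("TR",(325,146),44),("BL",(137,357),44),("BR",(325,355),44),("pad",(233,169),44),("laneup",(514,291),160),("lanelow",(533,105),40),("off",(376,68),75),("driverT",(388,125),5),("drvB",(384,230),15),("blankL",(178,178),34),("blankR",(291,178),34),("blankRn",(290,217),34),("well near",(230,260),40)]:
    print(n,p2w(C,f(*p),z).round())
goto([560,230,330],[180,0,0])
o=get_obs();print(o["t"],o["tcp_pos"])
im,C=shot("wrist","w1.png")
for k in ["blank1_mid","bench_block_mid","cover_pad","cover","wax_box"]:
    print(k,[(round(d["score"],2),[int(v) for v in d["extent"]],p2w(C,d["extent"][:2],{"b":34}.get(k[0],44)).round()[:2]) for d in spot_in(k,"wrist")][:8])
E
```

```text
TL [599. 378.  44.]
TR [608.  93.  44.]
BL [279. 366.  44.]
BR [288.  83.  44.]
pad [568. 234.  44.]
laneup [ 390. -187.  160.]
lanelow [ 682. -233.   40.]
off [727.  17.  75.]
driverT [650.  -5.   5.]
drvB [481.  -2.  15.]
blankL [553. 320.  34.]
blankR [557. 145.  34.]
blankRn [496. 144.  34.]
well near [428. 233.  40.]
4.3667 [560.28573528 229.25620736 329.8438237 ]
blank1_mid []
bench_block_mid []
cover_pad [(0.59, [311, 189, 217, 132], array([517., 236.])), (0.5, [495, 144, 33, 132], array([573.,  15.]))]
cover [(0.62, [313, 189, 218, 129], array([517., 233.]))]
wax_box [(0.61, [313, 229, 241, 243], array([464., 235.]))]
```

View pics/w1.png

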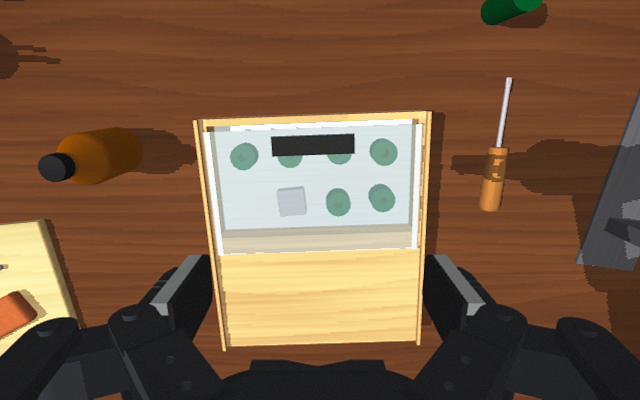

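```bash
cat > a.py <<'E'
from h import *
im=cv2.imread("pics/w1.png"); o=get_obs(); C=cam("wrist",o)
m=(im.max(2)<50).astype(np.uint8); m[:125]=0;m[165:]=0;m[:,:260]=0;m[:,365:]=0
pts=np.argwhere(m)[:,::-1]
P=np.array([p2w(C,p,44)[:2] for p in pts],np.float32)
r=cv2.minAreaRect(P);print(r)
for n,p,z in [("FL",(194,121),44),("FR",(431,111),44),("NL",(224,351),48),("NR",(424,344),48),("wellnearL",(221,254),40),("wnR",(416,247),40)]: print(n,p2w(C,p,z).round(1))
for p in [(244,156),(290,158),(340,155),(383,152),(338,202),(382,198),(291,201)]: print(p2w(C,p,30).round())
E
python3 a.py
```

```text
((572.4147338867188, 235.66943359375), (22.0312442779541, 97.86761474609375), 2.099707841873169)
FL [600.7 375.5  44. ]
FR [612.2  96.4  44. ]
NL [281.2 362.   48. ]
NR [292.8  79.4  48. ]
wellnearL [427.4 357.5  40. ]
wnR [437.5  99.6  40. ]
[557. 322.  30.]
[554. 264.  30.]
[558. 201.  30.]
[562. 148.  30.]
[496. 203.  30.]
[502. 146.  30.]
[498. 264.  30.]
```

```bash
cat >> h.py <<'E'
YAW=2.3; B0=np.array([526.8,232.5]); 
def bx(x,y): 
    c,s=np.cos(np.radians(YAW)),np.sin(np.radians(YAW)); return B0+[c*x-s*y,s*x+c*y]
def F(): return get_obs()["wrist_force"]
def press(x,y,z0,target,zmin,rot=None):
    z=z0; f0=F()[2]
    while z>zmin:
        z-=1; move_l([x,y,z],rot,speed=30)
        if F()[2]-f0>target: break
    return z,F()[2]-f0
E
python3 - <<'E'
from h import *
grip(0); 
p=bx(45.5,0); D=[180,0,YAW]
goto([*p,80],D); move_l([*p,48],D,60)
z,f=press(*p,48,8,39,D); print(z,f,get_obs()["grip_width"])
q=bx(-103,0); move_l([*q,z],D,80); print(F(),get_obs()["tcp_pos"])
move_l([*q,120],D,200)
goto([500,230,330],[180,0,0])
im,C=shot("wrist","w2.png"); o=get_obs(); print(o["t"],o["tcp_pos"],o["ee_rot"])
for k in ["blank1_mid","bench_block_mid","cover_pad","cover"]:
    print(k,[(round(d["score"],2),[int(v) for v in d["extent"]],p2w(C,d["extent"][:2],{"c":44}.get(k[0],25)).round()[:2]) for d in spot_in(k,"wrist")][:8])
E
```

```text
42 8.581899975560894 -0.27952611750655704
[ 1.21197209 -0.18202605  7.48746709] [426.80553783 229.19118531  43.99148782]
12.0917 [498.18578048 229.56626559 326.14177855] [1.79892754e+02 3.63168823e-01 8.47707916e-03]
blank1_mid [(0.97, [382, 147, 27, 28], array([505., 148.]))]
bench_block_mid []
cover_pad [(0.69, [78, 101, 110, 57], array([560., 505.])), (0.61, [316, 247, 211, 109], array([377., 230.]))]
cover [(0.6, [318, 245, 211, 112], array([380., 228.]))]
```

View pics/w2.png

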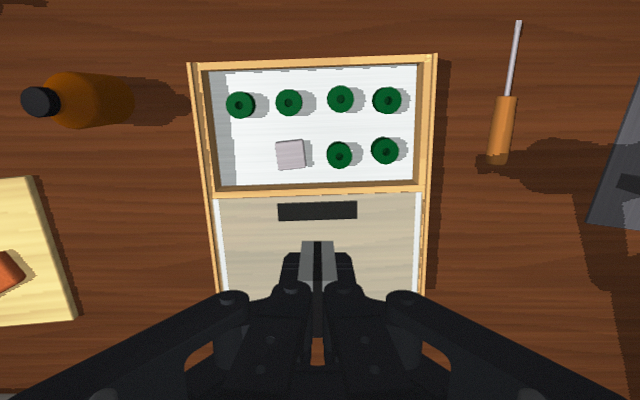

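```bash
cat >> h.py <<'E'
def greens(im,C,z=21):
    hsv=cv2.cvtColor(im,cv2.COLOR_RGB2HSV); m=cv2.inRange(hsv,(50,100,40),(90,255,255))
    cs,_=cv2.findContours(m,cv2.RETR_EXTERNAL,cv2.CHAIN_APPROX_NONE); r=[]
    for c in cs:
        if cv2.contourArea(c)<60: continue
        h=np.zeros(m.shape,np.uint8);cv2.drawContours(h,[c],-1,1,-1);M=cv2.moments(h,True)
        r.append((p2w(C,(M["m10"]/M["m00"],M["m01"]/M["m00"]),z)[:2],M["m00"]))
    return r
def tobx(p):
    c,s=np.cos(np.radians(YAW)),np.sin(np.radians(YAW)); d=np.asarray(p)[:2]-B0; return np.array([c*d[0]+s*d[1],-s*d[0]+c*d[1]])
E
python3 - <<'E'
from h import *
wait(.3); im,C=shot("wrist")
print("pad",tobx(p2w(C,(317,211),44)).round(1), get_obs()["tcp_pos"])
for n,p,z in [("wFL",(203,71),40),("wFR",(419,65),40),("wNR",(421,185),40),("oNl",(213,195),40)]: print(n,tobx(p2w(C,p,z)).round(1))
for p,a in greens(im,C): print(p.round(1),tobx(p).round(1),a)
hsv=cv2.cvtColor(im,cv2.COLOR_RGB2HSV)
goto([440,-190,300],[180,0,0]); wait(.4); im,C=shot("wrist","w3.png"); print(get_obs()["tcp_pos"],get_obs()["t"])
print([(round(d["score"],2),d["extent"]) for d in spot_in("lane","wrist")])
E
```

```text
pad [-98.1   1.8] [500.02163051 230.02183515 330.06268019]
wFL [ 74.9 126.1]
wFR [  71.6 -121.7]
wNR [ -70.4 -129.7]
oNl [-73.  132.4]
[493.7 202.2] [-34.3 -28.9] 503.0
[499.8 144.4] [-30.5 -87. ] 543.0
[555.6 324.7] [32.5 90.9] 554.0
[558.7 264.4] [33.1 30.6] 535.0
[561.3 145. ] [ 31.  -88.9] 587.0
[562.8 201.7] [ 34.7 -32.2] 531.0
[ 440.13448359 -189.75604913  299.99962642] 14.6583
[(0.94, [330.0, 116.0, 77.7, 227.0])]
```

View pics/w3.png

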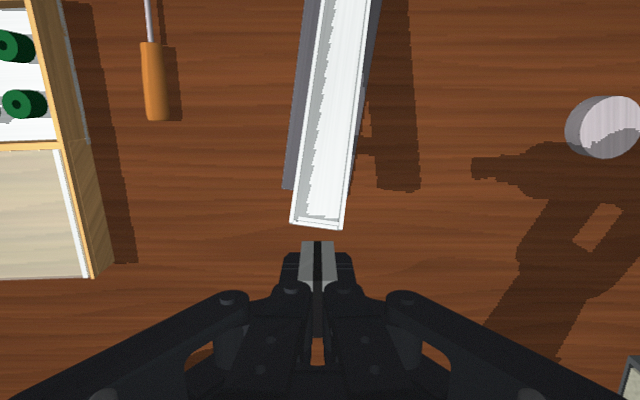

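```bash
python3 - <<'E'
from h import *
im=cv2.imread("pics/w3.png"); cv2.imwrite("pics/w3c.png",cv2.resize(im[130:240,270:360],None,fx=5.4,fy=5.4,interpolation=cv2.INTER_CUBIC))
for r in (20,60,100,140,180,210):
    print(r,"".join(f"{int(v):4d}" for v in im[r,284:384:2].mean(1)))
E
```

```text
20   77  74  76  75  75  75  76  77  74  95 104 105 105 106  99 103 102 191 243 173 169 164 171 168 207 238 236 239 240 235 238 240 238 241 237 237 239 240 238 236 192 244 172  68  70  68  69  59  48  49
60   75  72  75  73  73  73  77 112 110 109 108 104 103 104 188 242 210 169 166 169 170 176 216 236 238 238 236 236 239 240 238 236 239 238 239 241 236 198 234 236  62  70  71  67  46  49  47  50  46  48
100   79  82  79  79  92 113 113 107 109 108 107 168 243 205 170 169 171 169 169 210 238 238 236 239 237 241 242 240 239 241 242 242 243 237 231 192 242 191 105 108  78  50  47  51  52  51  50  51  52  51
140   78  78 116 113 107 110 110 109 165 246 229 172 174 175 174 177 217 242 241 239 243 240 243 242 243 242 243 244 245 245 242 241 200 239 241  56  69  49  51  53  49  48  49  48  48  50  52  51  50  52
180  107 109 108 108 107 121 251 236 178 183 181 182 184 223 246 244 242 245 245 245 245 245 244 244 244 246 246 245 243 239 204 248 203  70  63  80  77  79  80  78  81  81  79  79  78  79  71  53  52  52
210   75  73  70 163 250 235 187 185 187 186 187 181 248 244 245 247 246 246 246 246 247 245 244 246 246 245 244 241 190 250 233  72  74  74  75  74  75  75  76  72  74  75  73  73  75  75  72  74  73  72
```

View pics/w3c.png

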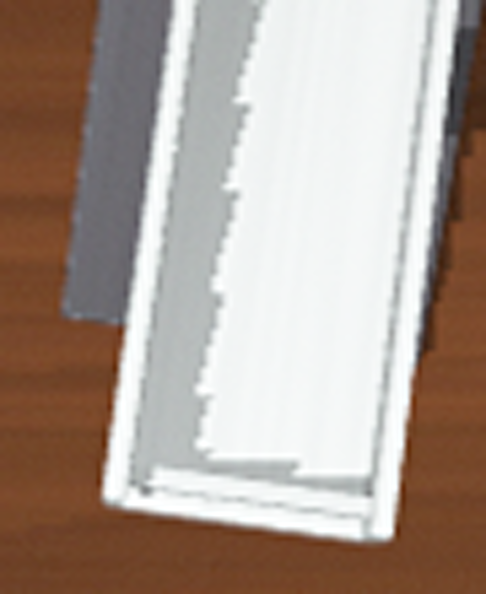

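```bash
cat >> h.py <<'E'
A=0.42
def laneR(yaw): return Ro.from_euler("z",yaw,degrees=True).as_matrix()@Ro.from_euler("y",A).as_matrix()
E
cat > fit.py <<'E'
from h import *
from scipy.optimize import least_squares
C=cam("wrist",get_obs())
Le=[(317.5,20),(312,60),(306,100),(300,140),(295,180),(290.3,210)];Re=[(369.2,20),(363.5,60),(359,100),(353.5,140),(348.8,180),(345.2,210)]
def proj(p,q): return w2p(C,np.array([p[0],p[1],95])+laneR(p[2])@np.array(q,float))
def res(p):
    r=[]
    for s,E in((22,Le),(-22,Re)):
        a=proj(p,(-148,s,14));b=proj(p,(0,s,14)); d=(b-a)/np.linalg.norm(b-a);n=np.array([-d[1],d[0]])
        r+=[(np.array(e)-a)@n for e in E]
    r+=list(proj(p,(-148,22,14))-[289.1,223.5])+list(proj(p,(-148,-22,14))-[342.8,230.2])
    return r
s=least_squares(res,[540,-210,-8]);print(s.x,np.round(s.fun,1))
T=cam("top")
for q in [(-148,22,14),(-148,-22,14),(148,22,14),(148,-22,14)]:
    print(q,(((w2p(T,np.array([s.x[0],s.x[1],95])+laneR(s.x[2])@q))-[140,130])*2.2).round())
lx,ly,yw=s.x
# reach test
for ty in (90,-90):
  for x in (-110,-95):
    Rt=laneR(yw)@Ro.from_euler("xyz",[180,0,ty],degrees=True).as_matrix()
    e=Ro.from_matrix(Rt).as_euler("xyz",degrees=True); pos=np.array([lx,ly,95])+laneR(yw)@[x,0,5]; print(ty,x,pos.round(),e.round(1),solve_ik(pos,e), solve_ik(pos+laneR(yw)@[0,0,60],e) is not None)
E
python3 fit.py
```

```text
[ 534.27202692 -206.99554583   -8.25327757] [-1.  -0.7 -0.9 -1.2 -0.4 -0.8  1.4  0.6  1.   0.4  0.5  0.6  0.1 -0.5
 -0.7  0.1]
(-148, 22, 14) [500. 277.]
(-148, -22, 14) [531. 282.]
(148, 22, 14) [516. 107.]
(148, -22, 14) [544. 112.]
90 -110 [ 437. -193.  144.] [-155.9    0.    81.7] [-27.3471667   16.03288786 101.0732665   -7.68591738  85.81160868
 -16.9757898 ] True
90 -95 [ 450. -195.  138.] [-155.9    0.    81.7] [-26.92440786  17.95430506  99.35535906  -7.52241906  85.65964213
 -16.575075  ] True
-90 -110 [ 437. -193.  144.] [155.9   0.  -98.3] None False
-90 -95 [ 450. -195.  138.] [155.9   0.  -98.3] None False
```

```bash
python3 - <<'E'
from h import *
p=(534.3,-207,-8.25); out=[]
for n,(a,b,c,d) in (("top0",(165,275,340,410)),("side0",(210,310,230,380))):
    im=cv2.imread(f"pics/{n}.png"); C=cam(n[:-1]); k=5 if n[0]=="t" else 4
    cr=cv2.resize(im[a:b,c:d],None,fx=k,fy=k,interpolation=cv2.INTER_CUBIC)
    for z in (0,14):
        q=[((w2p(C,np.array([p[0],p[1],95])+laneR(p[2])@np.array(v,float))-[c,a]+.5)*k).astype(int) for v in ((-148,22,z),(-148,-22,z),(148,-22,z),(148,22,z))]
        cv2.polylines(cr,[np.array(q)],True,(0,0,255) if z else (255,0,0),1)
    out.append(cr)
h=max(o.shape[0] for o in out); o=np.hstack([cv2.copyMakeBorder(x,0,h-x.shape[0],0,0,0) for x in out]); o=cv2.resize(o,None,fx=.8,fy=.8);print(o.shape)
cv2.imwrite("pics/ov.png",o)
E
```

```text
(440, 760, 3)
```

View pics/ov.png

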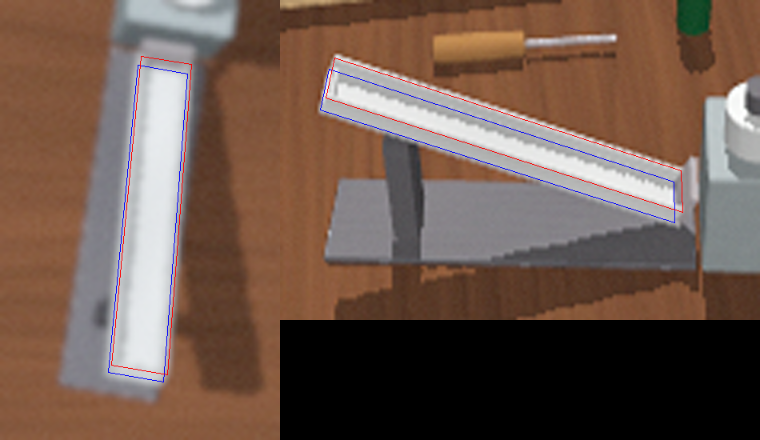

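```bash
cat >> h.py <<'E'
LX,LY,LW=534.3,-207,-8.25
LR=laneR(LW); LE=Ro.from_matrix(LR@Ro.from_euler("xyz",[180,0,90],degrees=True).as_matrix()).as_euler("xyz",degrees=True)
def ln(x,y,z): return np.array([LX,LY,95.])+LR@[x,y,z]
def look():
    goto([500,230,330],[180,0,0]); wait(.3); im,C=shot("wrist")
    return [p for p,a in greens(im,C) if abs(tobx(p)[0])<75 and abs(tobx(p)[1])<130]
def pick(p,ax,op=46,sh=0,z=10):
    """ax 'x': close along box x, 'y': along box y; sh: shift of gripper along the closing axis"""
    q=bx(*(tobx(p)+([sh,0] if ax=="x" else [0,sh]))); R=[180,0,YAW+(90 if ax=="x" else 0)]
    grip(op,20); goto([*q,100],R); move_l([*q,50],R,150); move_l([*q,z],R,50)
    f=F(); grip(0,20); w=get_obs()["grip_width"]; move_l([*q,140],R,200)
    print("pick",f.round(1),w,get_obs()["grip_width"]); return get_obs()["grip_width"]>25
def load(x=-98,y=0):
    goto(ln(x,y,75),LE); move_l(ln(x,y,18),LE,120)
    f0=F(); z=8
    for z in np.arange(8,-5,-1):
        move_l(ln(x,y,z),LE,30)
        f=F()-f0
        if f@LR[:,2]>2.5: break
    print("load z",z,f.round(1),get_obs()["t"])
E
python3 - <<'E'
from h import *
B=look(); print([tobx(b).round(1).tolist() for b in B])
b=min(B,key=lambda b:tobx(b)@[1,1])
if pick(b,"x",48): load()
im,C=shot("wrist","w4.png"); im,_=shot("side"); cv2.imwrite("pics/s4.png",cv2.resize(im[180:330,200:400,::-1],None,fx=4,fy=4))
E
```

```text
[[-34.4, -29.0], [-30.5, -87.1], [32.4, 90.9], [32.9, 30.7], [31.0, -88.8], [34.8, -32.2]]
pick [ 0.3 -0.1 -0.1] 31.51199544621539 30.895021841389777
load z 3 [0.9 0.8 5.5] 24.8833
```

View pics/w4.png

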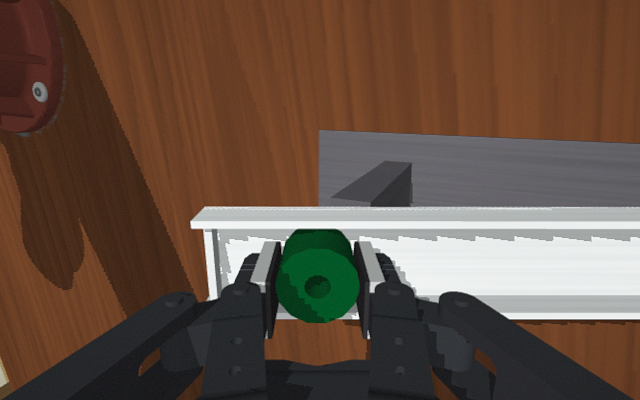

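View pics/s4.png

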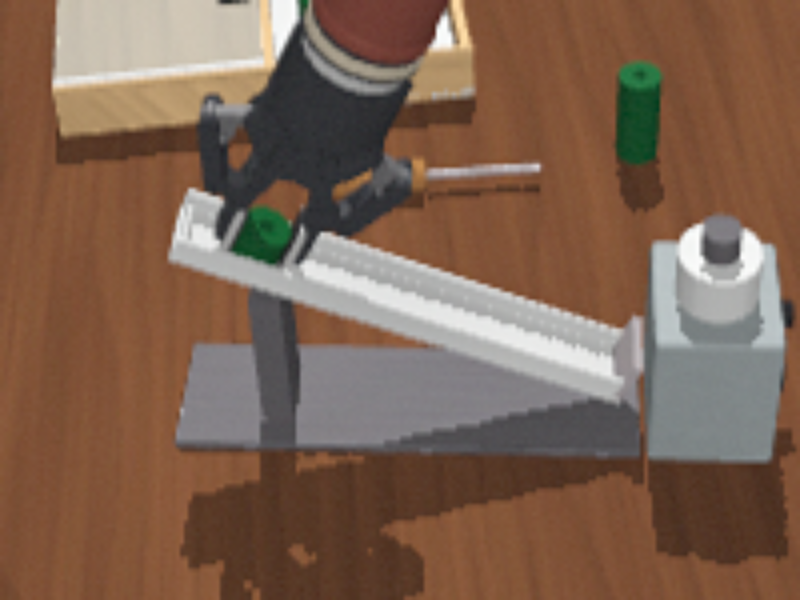

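```bash
cat >> h.py <<'E'
def release(x=-98,y=0):
    z=LR.T@(get_obs()["tcp_pos"]-[LX,LY,95]); grip(45); wait(.2)
    move_l(ln(x,y,z[2]+35),LE,60); move_l(ln(x,y,90),LE,200)
E
python3 - <<'E'
from h import *
release(); B=look(); print(get_obs()["t"],[tobx(b).round(1).tolist() for b in B])
im,_=shot("side"); cv2.imwrite("pics/s5.png",cv2.resize(im[180:330,200:400,::-1],None,fx=3,fy=3))
E
```

```text
28.8583 [[-34.4, -29.1], [32.6, 90.9], [32.9, 30.6], [31.0, -88.9], [34.7, -32.4]]
```

View pics/s5.png

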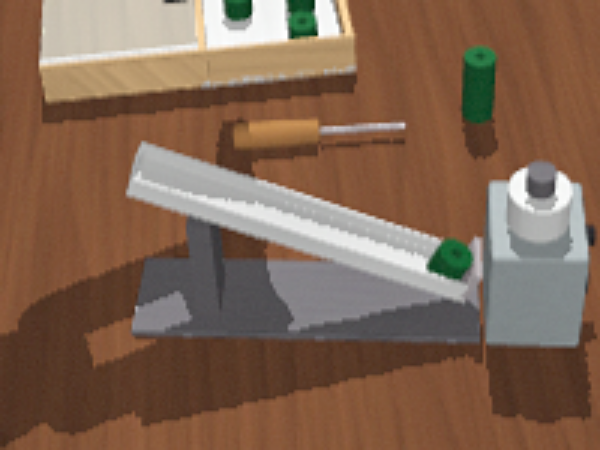

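```bash
python3 - <<'E'
from h import *
goto([600,-215,260],[180,0,0]); wait(.3); im,C=shot("wrist"); 
u=w2p(C,ln(129,0,13)).astype(int);print(u, w2p(C,ln(129,0,26)),w2p(C,ln(145,0,0)))
cv2.imwrite("pics/w5.png",cv2.resize(im[max(0,u[1]-75):u[1]+75,u[0]-80:u[0]+80,::-1],None,fx=3.5,fy=3.5,interpolation=cv2.INTER_CUBIC))
E
```

```text
[328 110] [329.70151411 105.44365391] [329.28035792 100.45957857]
```

View pics/w5.png

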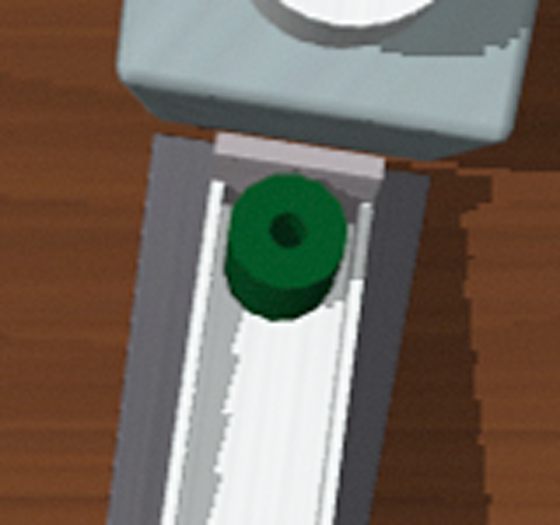

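```bash
python3 - <<'E'
from h import *
for n,(tx,ty,ax,op,sh) in enumerate([(-34.4,-29,"x",48,0),(34.7,-32.4,"y",46,0)]):
    B=look(); T=[tobx(b).round(1).tolist() for b in B]; print(get_obs()["t"],T)
    d=[np.hypot(t[0]-tx,t[1]-ty) for t in T]; i=int(np.argmin(d))
    if d[i]>6: print("moved!");break
    if not pick(B[i],ax,op,sh): print("nopick");break
    load(); release()
B=look(); print(get_obs()["t"],[tobx(b).round(1).tolist() for b in B])
im,_=shot("side"); cv2.imwrite("pics/s6.png",cv2.resize(im[180:330,200:400,::-1],None,fx=3,fy=3))
E
```

```text
32.9917 [[-34.3, -29.0], [32.5, 90.9], [32.8, 30.7], [31.0, -88.8], [34.8, -32.2]]
pick [ 2.1 -0.9 -1. ] 31.758935136368752 31.173140183819616
load z 3 [1.1 0.9 3.6] 41.05
44.9167 [[-57.4, 75.2], [33.0, 30.6], [31.0, -88.9], [34.8, -32.4]]
pick [ 0.7  0.9 -0.1] 31.507315770909308 31.285772657903895
load z 3 [ 1.6 -0.4  4.8] 52.725
56.5917 [[-57.5, 75.3], [32.9, 30.7], [30.9, -88.8]]
```

View pics/s6.png

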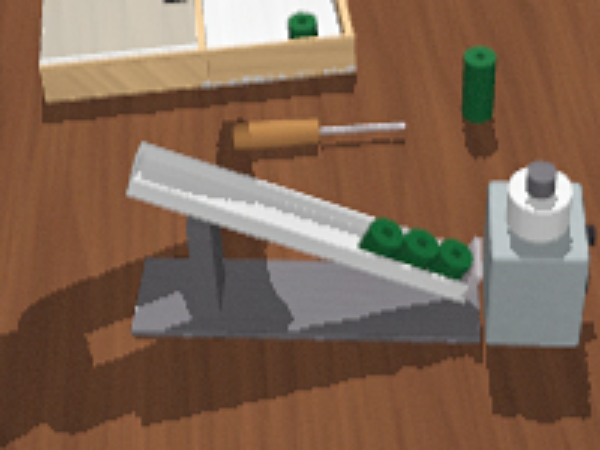

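```bash
python3 - <<'E'
from h import *
for n,(tx,ty,ax,op,sh) in enumerate([(33,30.6,"y",46,0),(31,-88.8,"y",54,8)]):
    B=look(); T=[tobx(b).round(1).tolist() for b in B]; print(get_obs()["t"],T)
    d=[np.hypot(t[0]-tx,t[1]-ty) for t in T]; i=int(np.argmin(d))
    if d[i]>6: print("moved!");break
    if not pick(B[i],ax,op,sh): print("nopick");break
    load(); release()
else:
    B=look(); print(get_obs()["t"],[tobx(b).round(1).tolist() for b in B])
    t=tobx(B[0]); p=bx(*t); D=[180,0,YAW+90]; grip(0)
    goto([*p,80],D); move_l([*p,40],D,80); z,f=press(*p,40,5,29,D); print(z,f)
    q=bx(15,78); move_l([*q,z],D,60); print(F().round(1)); move_l([*q,80],D,100)
    B=look(); print(get_obs()["t"],[tobx(b).round(1).tolist() for b in B]); shot("wrist","w7.png")
E
```

```text
57.2417 [[-57.5, 75.2], [33.1, 30.6], [30.9, -88.8]]
pick [-0.1  0.   0.1] 31.248480801379955 31.24482621935128
load z 3 [1.4 0.7 6. ] 65.1333
69.0 [[-57.5, 75.3], [30.9, -88.8]]
pick [-0.3 -0.2  1.3] 31.427107937380086 31.640975155321183
load z 3 [-0.2  1.7  5.4] 76.8667
80.7417 [[-57.5, 75.2]]
32 10.374897389889274
[-1.2 -0.9  7.6]
88.8917 [[18.1, 78.6]]
```

View pics/w7.png

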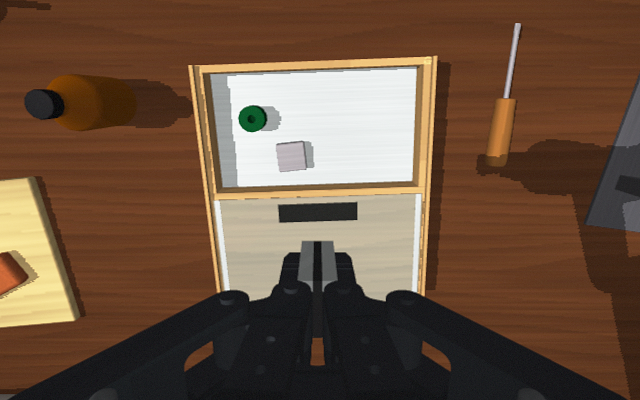

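```bash
python3 - <<'E'
from h import *
B=look()
assert pick(B[0],"x",48); load(); release()
goto([600,-215,260],[180,0,0]); wait(.5); im,C=shot("wrist"); cv2.imwrite("pics/w8.png",im[:,:,::-1])
B=look(); print(B); grip(0)
p=bx(-99,0); D=[180,0,YAW]
goto([*p,80],D); move_l([*p,48],D,60); z,f=press(*p,48,8,39,D); print(z,f)
q=bx(63,0); move_l([*q,z],D,80); print(F().round(1),get_obs()["tcp_pos"]); move_l([*q,120],D,150)
goto([560,230,330],[180,0,0]); wait(.4); im2,C=shot("wrist"); print(get_obs()["t"])
cv2.imwrite("pics/end.png",np.vstack([cv2.resize(im[:250,200:460],(500,480))[:300],cv2.resize(im2[90:370,150:480],(500,424))[:300]])[:,:,::-1])
m=(im2.max(2)<50).astype(np.uint8); m[:90]=0;m[165:]=0;m[:,:260]=0;m[:,365:]=0
P=np.array([p2w(C,u[::-1],44)[:2] for u in np.argwhere(m)],np.float32);r=cv2.minAreaRect(P);print(r,tobx(r[0]))
E
```

```text
pick [ 0.8  0.1 -0.1] 31.131345107148864 31.18212217185839
load z 3 [0.3 0.8 5.1] 98.15
[]
42 8.800429398561084
[-8.5 -2.8 14. ] [588.27308669 234.41824508  43.985465  ]
111.5083
((586.9434204101562, 235.96142578125), (21.988431930541992, 97.22908782958984), 2.0546512603759766) [60.2338818   1.04497397]
```

View pics/end.png

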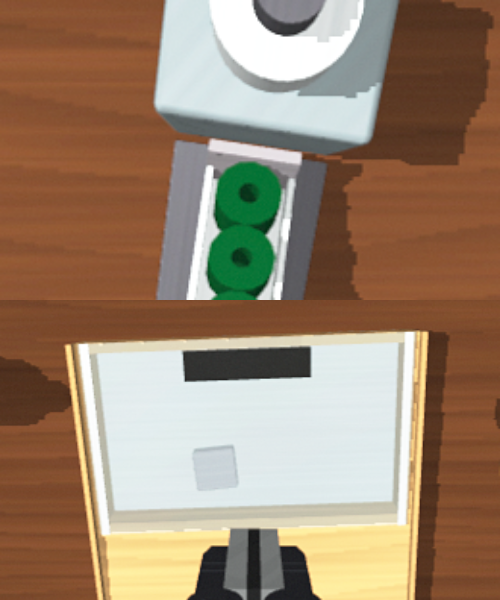

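```bash
python3 - <<'E'
from h import *
im,_=shot("side"); cv2.imwrite("pics/s9.png",cv2.resize(im[180:330,200:400,::-1],None,fx=3,fy=3))
E
```

```text
(no output)
```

View pics/s9.png

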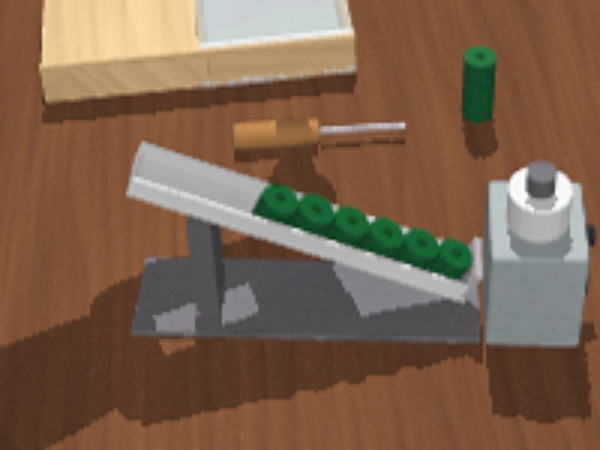

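Six upright blanks are queued from the stop (455,258) up to (280,203). The cover is shut, and the offcut and driver are where they started.

```bash
python3 -c "
from station import *
print(sign_off())"
```

```text
the job is handed in; nothing more can be done
None
```

Job handed in at about 112 s on the robot's clock: all six wax blanks are queued upright against the stop in the lane, the steel block is still in the box, and the cover is fully shut.

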